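# Hang, shut and bolt the specimen locker's lift-off door

### The arm

A 7-joint arm with a two-finger parallel gripper is mounted at the origin on the work surface. World frame = base frame: x ahead of the robot, y to its left, z up, the work surface at z = 0. Lengths are in m, angles in rad, forces in N, time in s.
With the tool pointing down it reaches from about 0.4 to 0.85 m from the base axis. Payload 10.4 kg.
Tool frame: the origin (TCP) lies at the very end of the fingers, on their centre line; the grasp point (between the pads) lies 19 mm behind it (r.pinch_z is the distance from the TCP to the grasp point, in m); z points along the fingers, y is the line along which they close (so a half turn about z gives the same grasp; the last joint's range is limited). The gripper opens to 87 mm and grips with 3 to 60 N. Pads are 19 mm wide; open, the fingers measure 117 mm over their backs; the gripper's body (75 mm by 190 mm) begins 51 mm behind the grasp point.
Start: joints at [-1.357, 0.332, -0.065, 1.46, 0.022, 1.35, -0.088], TCP at [0.147, 0.608, 0.223] pointing down, gripper open.
Joint ranges: [-2.6, 2.6], [-0.5, 2.12], [-1.47, 1.34], [0.16, 2.42], [-1.27, 4.41], [0.06, 2.06], [-2.6, 2.6]. Speed limits (rad/s): [2.22, 2.22, 2.79, 2.79, 3.14, 3.14, 3.14].

### API

Orientations are given as a unit quaternion [x, y, z, w].
In Python, from bench import sensors, vision, r gives the robot as it stands.
- The arm moves only by the shell command python3 -m crank 'ROWS' [OPENING] [FORCE]. ROWS is JSON, a list of rows, each a list of 2 entries, a list of its own where there are three numbers: the shift along the tool's x, y, z normalised to -1 to 1, where 1 is 3 cm, then the turn about the tool's z normalised to -1 to 1, where 1 is 8 degrees. A call has 1 to 12 rows; each row shifts and turns the commanded pose from where the row before left it, along the tool's axes as they then stand; what a row does not reach is not made up. A row lasts 1/8 s, in which the tool goes at most 62.5 mm and 10.7 degrees, less where a joint would pass 70% of its speed; a pose out of reach is approached as far as the arm can. A call with a number of a shift or a turn outside -1 to 1 is refused whole. A call with a gripper value outside its range is refused whole. OPENING is the opening, from 0 (shut) to 1 (fully open), set as the call begins (- or left out, the last holds). The fingers move at their own pace and stop on an object; FORCE is the grip in N (left out, the last holds). Time passes only in rows, so rows that do not move let the fingers close. It gives the time, the measured TCP pose, the force, the opening and the grip force at its end, in the units of the state.
- sensors.read_state(): the state, without advancing time (a new reading comes with each control period).
- vision.camera(name): name is "scene" or "top" or "wrist"; returns the picture (480x640x3 uint8, red, green, blue); there is no depth.
- vision.camera_model(name): a dict with "vertical_fov" (degrees; the focal length in pixels is half the picture's height over the tangent of half this angle, whatever the lens; pixels are square), "cx", "cy" (the principal point, pixels), "dist" ([k1, k2, p1, p2, k3] as OpenCV has them; the pictures are not rectified), "camera_from_world" (4x4, takes a point from world to camera coordinates); the wrist camera has in their place "hand_eye" (4x4, takes a point from camera to tool coordinates, whose origin is the TCP and whose axes are the flange's). Camera axes: x right, y down, z forward; pixel columns grow to the right and rows downward; lengths in m; the calibration is good to about 2 mm. A picture is of the moment at which its call begins: read the wrist's pose just before it. camera_model takes no time and is no camera call.
- r.close_job(): hands the job in; it is judged then, once.
The state is a dict: "time": time; "joint_positions": joint angles; "joint_vel": joint speeds; "joint_torque": joint torques, N m; "ee_pos": TCP position; "eef_rot": TCP orientation; "ft_force": force on the tool from outside, world axes, zero at the start; "torque": the same for the moment, N m; "width": finger opening in m; "grip_force": force on a finger pad.
Only numpy, scipy, OpenCV 4.12 (cv2) and the standard library are available. Lean on these libraries where they do the work, as an engineer would, in place of code of your own. Each camera call takes 0.05 s, during which the arm holds its last target. There are 200 camera calls.

### The job

Take the steel locker door out of the draining rack and hang it back on the specimen locker: hold it standing open and lower it gently so that both hinge sockets go fully down over the two upright pins. Then swing the door shut against its frame without slamming it, and slide the stiff bolt all the way into the staple on the door. Leave the jars, bottle, tape and other things where they stand.

Things in the scene. Friction and masses are not known exactly. Their poses are not given: they have to be found in the camera images.
- locker: Grey steel bench locker, fixed, 165 deep x 209 wide x 212 mm high, open front. Origin on the bench under the frame face the door shuts against (x 0), mid-door. Front faces -x, z up. Hinges on the -y side; raised stile with the bolt at y +70 to +140 mm, its face at x -19 mm. The roof's lip reaches x -20 mm, 6 mm above the shut door: the door goes on or off only standing open, about square.
- pin_low (a point): Lower hinge pin: upright steel pin, 8 mm diameter, 27 mm high, the top 9 mm tapered to a 2.4 mm tip, on a 12 mm wide tongue running back along the locker's side. The point is the pin's foot on its axis (tongue top), at (-19, -75, 46) mm in the locker's frame; axes as the locker's.
- pin_top (a point): Upper hinge pin, same shape, straight above the lower: foot at (-19, -75, 156) mm in the locker's frame; axes as the locker's.
- door: Loose grey steel door in the rack, 18 thick (x) x 130 wide (y) x 176 mm high (z), about 0.4 kg. Origin: mid-underside; louvred front faces -x, z up; bare top edge; sockets beyond the -y edge. Hung and shut its axes agree with the locker's, origin at (-10, 0, 24) mm there. Opening: anticlockwise from above about the pins. Hung, it swings with little friction and stays where left.
- socket_low (a point): Lower hinge socket of the door: steel tube, 18 mm outer and 11 mm inner diameter, 20 mm high, open both ends (the pin's tip shows 7 mm above it when home). The point is the centre of its lower mouth, at (-9, -75, 22) mm in the door's frame; axes as the door's. Home: on the lower pin's foot point.
- socket_top (a point): Upper hinge socket, the same; lower mouth at (-9, -75, 132) mm in the door's frame. Home: on the upper pin's foot point. Each socket's 4 mm thick strap lies on the door's front at its socket's height, y -68 to -16 mm. The pins being in line, the lower socket must not be brought down past the upper pin: come in level from the front, just above the pin tips.
- door_edge (a point): Middle of the free edge on the door's front face, (-9, +65, 88) mm in the door's frame; at x -19 mm in the locker's frame when shut. Near that edge the front bears the bolt's staple (y 48 to 58, z 132 to 156 mm, standing 23 mm off the face) and an 18 mm pull knob (y 45, z 88 mm, 20 mm off the face).
- bolt_knob (a point): Knob of the bolt: level steel stud, 13 mm diameter, 18 mm long, along the locker's x. The point is on its axis, at (-54, 116, 168) mm in the locker's frame with the bolt drawn back; the stud spans x -66 to -48 mm. Slide it towards the locker's -y to shoot the bolt; it can be pinched across or pushed sideways from above.
- bolt (a joint): Bolt travel in m: 0 drawn back, 0.028 fully shot through the staple. It stays where left and needs about 4 N. Shot early it blocks the door. The staple leaves 4 mm of room around the 10 mm bolt, so the door must be shut to within about 4 mm.
- rack: White draining rack, fixed, 180 x 130 mm. Origin on the bench at its centre; floor 10 mm above the bench; five wire hoops (84 mm wide along y, 65 mm above the bench) stand every 34 mm along x. The door stands between two of them (29 mm gap), a white tray in another gap.
- tray: White plastic sorting tray, 110 x 80 x 12 mm, standing on edge in the draining rack, 90 mm high over the bench; leave it. Origin at its underside.
- jar_tall: Specimen jar with black lid, 66 mm diameter, 105 mm high. Origin at the centre of its underside.
- jar_low: Specimen jar with black lid, 72 mm diameter, 75 mm high. Origin at the centre of its underside.
- wash: White plastic bottle, 60 mm diameter, 150 mm high. Origin at the centre of its underside.
- tape: Roll of tan tape lying flat, 100 mm diameter, 25 mm high. Origin at the centre of its underside.
- dishes: Stack of three glass dishes, 93 mm diameter, 44 mm high. Origin at the centre of its underside.
- slidebox: Closed grey slide box, 175 x 85 x 35 mm. Origin at the centre of its underside.
Not all that is in view belongs to the job. Of the things that look like the door, the smaller one is meant.

How it is judged:
By the outcome, as a careful person would: the job done as asked, in the order asked, and still so for the second after the job is handed in, with the robot touching nothing.
It also fails if it takes over 69 s, if anything falls off the work surface, if the arm or the gripper's body presses on something with over 40 N, if the wrist force passes 120 N, or if a joint passes its speed limit or range.

## Working session

There is one attempt and no reset: what is moved stays moved. The work goes in short steps, Python scripts to look and compute and a shell command to move; the robot and the scene stay as the last step left them, time stands still between calls to the robot, and variables do not carry over. Pictures are saved under pics/ and viewed, at most 10 in all, crops included, and the job is handed in when it is done.

```bash
ls; mkdir -p pics
python3 - <<'E'
from bench import sensors, vision, r
import cv2,numpy as np
for n in ("scene","top"):
    cv2.imwrite(f"pics/{n}0.png",vision.camera(n)[:,:,::-1])
np.set_printoptions(precision=4,suppress=True)
for n in ("scene","top","wrist"): print(n,vision.camera_model(n))
s=sensors.read_state();print(s)
E
```

```text
pics
scene {'vertical_fov': 54.007770332220815, 'cx': 319.0931201460322, 'cy': 243.30537117742725, 'dist': array([0.0099, 0.    , 0.    , 0.    , 0.    ]), 'camera_from_world': array([[-0.7865,  0.6174,  0.0162,  0.4547],
       [ 0.3372,  0.4512, -0.8262,  0.0059],
       [-0.5174, -0.6444, -0.5631,  1.4781],
       [ 0.    ,  0.    ,  0.    ,  1.    ]])}
top {'vertical_fov': 47.71925258507687, 'cx': 323.0238189272589, 'cy': 243.10559455238854, 'dist': array([-0.1048,  0.    ,  0.    ,  0.    ,  0.    ]), 'camera_from_world': array([[ 0.0262, -0.9993,  0.0262, -0.1345],
       [-0.993 , -0.029 , -0.1142,  0.4852],
       [ 0.1149, -0.0231, -0.9931,  1.2052],
       [ 0.    ,  0.    ,  0.    ,  1.    ]])}
wrist {'vertical_fov': 61.80008217299552, 'cx': 311.11064428587747, 'cy': 244.1497612099055, 'dist': array([-0.0283,  0.    ,  0.    ,  0.    ,  0.    ]), 'hand_eye': array([[ 0.0005, -0.9533, -0.3019,  0.084 ],
       [ 1.    ,  0.0003,  0.0005, -0.0001],
       [-0.0003, -0.3019,  0.9533, -0.1613],
       [ 0.    ,  0.    ,  0.    ,  1.    ]])}
{'time': 0.1, 'joint_positions': array([-1.3566,  0.3328, -0.0647,  1.4608,  0.0216,  1.3499, -0.0885]), 'joint_vel': array([-0.0016, -0.0012, -0.0002, -0.0022, -0.0014,  0.0008,  0.0004]), 'joint_torque': array([  0.0011, -62.4552,   0.0241, -39.0716,  -0.0615,   0.0367,
         0.    ]), 'ee_pos': array([0.1465, 0.6072, 0.2218]), 'eef_rot': array([ 0.1181,  0.993 , -0.0006, -0.    ]), 'ft_force': array([ 0.4627, -0.0292, -0.0431]), 'torque': array([-0.0743, -0.0188,  0.0225]), 'grip_force': 0.0, 'width': 0.0872411940752234}
```

View pics/scene0.png

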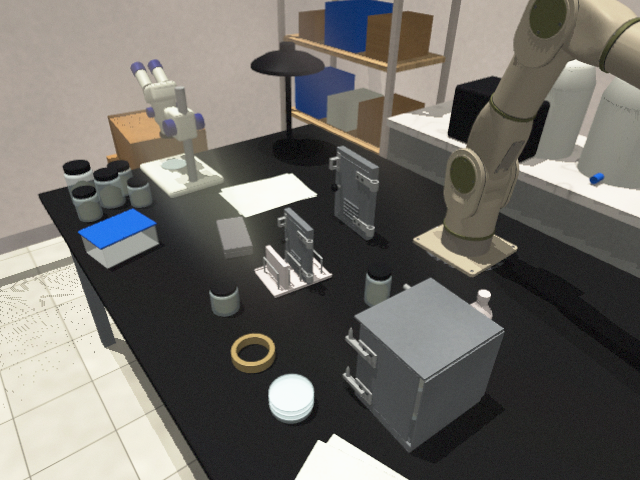

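View pics/top0.png

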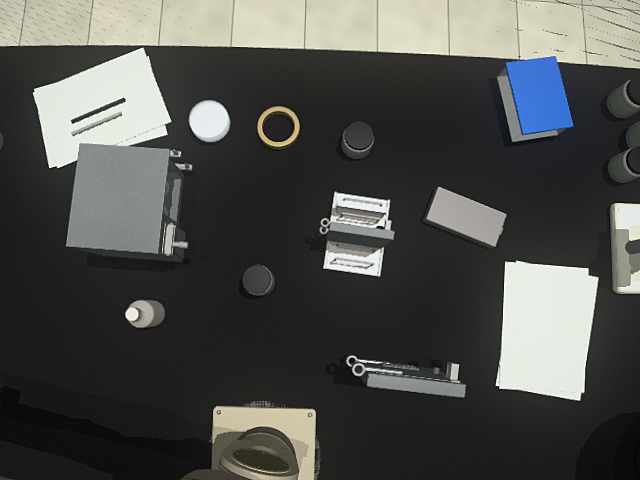

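The scene view shows the locker at the lower right (about 430,360) and the door standing in the rack (298,245). The top view shows the rack door at (358,232) with its sockets on the left (325,225). The locker faces image right (world -y), with pins at about (183,165) and the bolt at about (178,245). The bigger lookalike lies at (410,378). The rack door already stands almost at the orientation it needs for hanging.

```bash
cat > h.py <<'E'
from bench import sensors, vision, r
import cv2,numpy as np
from scipy.spatial.transform import Rotation as R
np.set_printoptions(precision=4,suppress=True)
def tool(s=None):
    s=s or sensors.read_state(); T=np.eye(4); T[:3,:3]=R.from_quat(s['eef_rot']).as_matrix(); T[:3,3]=s['ee_pos']; return T
def KD(m):
    f=240/np.tan(np.radians(m['vertical_fov']/2)); return np.array([[f,0,m['cx']],[0,f,m['cy']],[0,0,1.]]),np.array(m['dist'])
def wfc(n,T=None):   # world from camera
    m=vision.camera_model(n)
    return (T if T is not None else tool())@m['hand_eye'] if n=='wrist' else np.linalg.inv(m['camera_from_world'])
def ray(n,px,T=None):
    K,D=KD(vision.camera_model(n)); W=wfc(n,T)
    u=cv2.undistortPoints(np.array(px,float).reshape(-1,1,2),K,D).reshape(-1,2)
    d=np.c_[u,np.ones(len(u))]@W[:3,:3].T; return W[:3,3],d
def onplane(n,px,z,T=None):
    o,d=ray(n,px,T); return o+d*((z-o[2])/d[:,2])[:,None]
def project(n,P,T=None):
    K,D=KD(vision.camera_model(n)); C=np.linalg.inv(wfc(n,T))
    return cv2.projectPoints(np.array(P,float).reshape(-1,1,3),cv2.Rodrigues(C[:3,:3])[0],C[:3,3],K,D)[0].reshape(-1,2)
def totool(d,T=None):  # world shift -> row units
    T=T if T is not None else tool(); return T[:3,:3].T@np.array(d)/0.03
def yaw(T=None):
    T=T if T is not None else tool(); return np.degrees(np.arctan2(T[1,0],T[0,0]))
E
python3 - <<'E'
from h import *
I=cv2.imread('pics/top0.png')
a=cv2.resize(I[180:290,300:420],None,fx=4,fy=4,interpolation=cv2.INTER_CUBIC)   # 480x440
b=cv2.resize(I[140:270,130:210],None,fx=4,fy=4,interpolation=cv2.INTER_CUBIC)[:440]  #320
cv2.imwrite('pics/c1.png',np.hstack([a,b[:440]]))
print(onplane('top',[(331,231),(394,236)],.186)); print(onplane('top',[(190,167),(180,152)],.183),onplane('top',[(166,250),(170,148),(67,246),(82,144)],.212))
print(yaw())
E
```

```text
[[ 0.4954 -0.1326  0.186 ]
 [ 0.4891 -0.2588  0.186 ]]
[[0.6184 0.1564 0.183 ]
 [0.6493 0.1788 0.183 ]] [[0.4454 0.187  0.212 ]
 [0.6488 0.1921 0.212 ]
 [0.4473 0.3847 0.212 ]
 [0.6537 0.3721 0.212 ]]
166.4333526406342
```

View pics/c1.png

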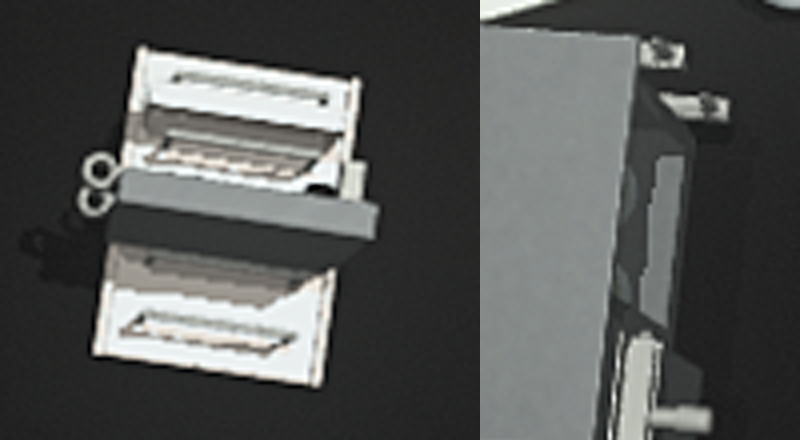

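The crop shows the door's top face as a strip with corners at crop (120,165), (380,205), (375,240), (115,205). The socket rings are at (100,170) and (97,200), and the staple on the front is at (350,180), i.e. world +x. The pins are at crop (665,50) upper and (712,105) lower.

Run:
```python
from h import *
f=lambda u,v:(300+u/4-.4,180+v/4-.4)
C=onplane('top',[f(120,165),f(380,205),f(375,240),f(115,205)],.186);print(C, C.mean(0))
d=C[1]+C[2]-C[0]-C[3]; print('door y-axis ang',np.degrees(np.arctan2(d[1],d[0])),np.linalg.norm(d[:2])/2)
g=lambda u,v:(130+(u-480)/4-.4,140+v/4-.4)
print('pin',onplane('top',[g(664,48)],.183),onplane('top',[g(711,103)],.073))
L=onplane('top',[g(638,38),g(600,420)],.212);e=L[0]-L[1];print(L,'roof edge ang',np.degrees(np.arctan2(e[1],e[0])))
m=C.mean(0); d/=np.linalg.norm(d)
G=m-0.01*d; G[2]=.30   # hover at door y -10
print('hover',G,'shift world',G-tool()[:3,3])
print('door from top-cam: tool x should be', np.degrees(np.arctan2(-d[1],-d[0])))
```

```text
[[ 0.5158 -0.1293  0.186 ]
 [ 0.4995 -0.2599  0.186 ]
 [ 0.4818 -0.2576  0.186 ]
 [ 0.4955 -0.1273  0.186 ]] [ 0.4982 -0.1935  0.186 ]
door y-axis ang -96.54331161981543 0.1313160209416385
pin [[0.6499 0.1879 0.183 ]] [[0.6499 0.1881 0.073 ]]
[[0.6465 0.1937 0.212 ]
 [0.4555 0.2002 0.212 ]] roof edge ang -1.928658668782012
hover [ 0.4993 -0.1836  0.3   ] shift world [ 0.3528 -0.7908  0.0782]
door from top-cam: tool x should be 83.45668838018457
```

```bash
python3 -m crank '[[[0,0,-0.5],0.94],[[0,0,-0.5],0.94],[[0,0,-0.5],0.94],[[0,0,-0.5],0.94],[[0,0,-0.5],0.94],[[0,0,-0.2],0.94],[[0,0,0],0.94],[[0,0,0],0.94],[[0,0,0],0.94],[[0,0,0],0.94],[[0,0,0],0.94]]' 1
python3 - <<'E'
from h import *
T=tool();print(T[:3,3],yaw(T),sensors.read_state()['joint_positions'],totool(np.array([.4993,-.1836,.30])-T[:3,3],T))
E
```

```text
time: 1.48
ee_pos: [0.1466, 0.6074, 0.3031]
eef_rot: [0.746, 0.666, -0.0, 0.0]
ft_force: [0.3, -0.9, 0.7]
width: 0.087
grip_force: 0.0
[0.1466 0.6074 0.3031] 83.46400677964286 [-1.5001  0.3028  0.1217  1.336  -0.0363  1.5057 -1.4956] [-24.8569  14.6822   0.1224]
```

```bash
python3 -m crank '[[[-1,1,0],0],[[-1,1,0],0],[[-1,1,0],0],[[-1,1,0],0],[[-1,1,0],0],[[-1,1,0],0],[[-1,1,0],0],[[-1,1,0],0],[[-1,1,0],0],[[-1,1,0],0],[[-1,1,0],0],[[-1,1,0],0]]'
python3 - <<'E'
from h import *
T=tool();print(yaw(T),totool(np.array([.4993,-.1836,.30])-T[:3,3],T))
t=tool();cv2.imwrite('pics/w_lock.png',vision.camera('wrist')[:,:,::-1]);np.save('w_lock.npy',t)
E
```

```text
time: 2.98
ee_pos: [0.4656, 0.2091, 0.3033]
eef_rot: [0.745, 0.667, -0.0, -0.0]
ft_force: [-0.1, 0.6, -0.6]
width: 0.0872
grip_force: 0.0
83.71780855589974 [-12.887    2.5496   0.1103]
```

View pics/w_lock.png

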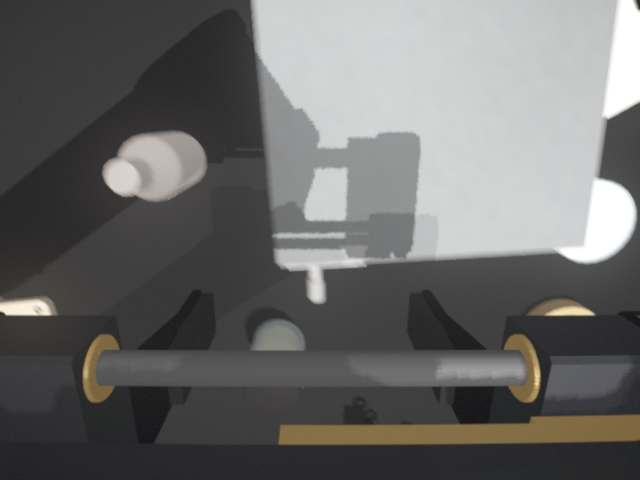

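The wrist view shows the roof's front edge running from (278,266) to (585,245) and the bolt knob at (316,285). The gripper hides everything below about row 300. I'll measure the roof corners and then carry on to the rack.

```bash
python3 -m crank '[[[-1,0.1,0],0],[[-1,0.2,0],0],[[-1,0.2,0],0],[[-1,0.2,0],0],[[-1,0.2,0],0],[[-1,0.2,0],0],[[-1,0.2,0],0],[[-1,0.2,0],0],[[-1,0.2,0],0],[[-1,0.2,0],0],[[-1,0.2,0],0],[[-1,0.2,0],0]]'
python3 - <<'E'
from h import *
T=np.load('w_lock.npy')
I=cv2.cvtColor(cv2.imread('pics/w_lock.png'),cv2.COLOR_BGR2GRAY).astype(int)
pts=[]
for u in range(440,571,5):
    col=I[225:285,u]; g=np.diff(cv2.GaussianBlur(col.astype(np.float32),(1,3),0).ravel()); pts.append((u,225+g.argmin()+.5))
P=onplane('wrist',pts,.212,T); q=np.polyfit(P[:,0],P[:,1],1); print('roof edge ang',np.degrees(np.arctan(q[0])),np.std(P[:,1]-np.polyval(q,P[:,0])), 'y at x=.65',np.polyval(q,.65))
pr=[]
for v in range(60,230,10):
    row=I[v,540:639]; g=np.diff(row); pr.append((540+g.argmin()+.5,v))
Q=onplane('wrist',pr,.212,T); print(pr[::5]); q=np.polyfit(Q[:,1],Q[:,0],1);print('side edge',np.degrees(np.arctan(q[0])),'x at y=.2',np.polyval(q,.2))
t=tool();cv2.imwrite('pics/w_door.png',vision.camera('wrist')[:,:,::-1]);np.save('w_door.npy',t);print(t[:3,3],yaw(t))
E
```

```text
time: 4.53
ee_pos: [0.4941, -0.1558, 0.3034]
eef_rot: [0.745, 0.667, 0.0, -0.0]
ft_force: [0.7, 0.7, -0.0]
width: 0.087
grip_force: 0.0
roof edge ang -3.646895128809891 0.001145566764515695 y at x=.65 0.18629350093672672
[(np.float64(540.5), 60), (np.float64(624.5), 110), (np.float64(601.5), 160), (np.float64(636.5), 210)]
side edge -30.599696833268368 x at y=.2 0.6872895066204487
[ 0.4941 -0.1558  0.3034] 83.73218018829799
```

View pics/w_door.png

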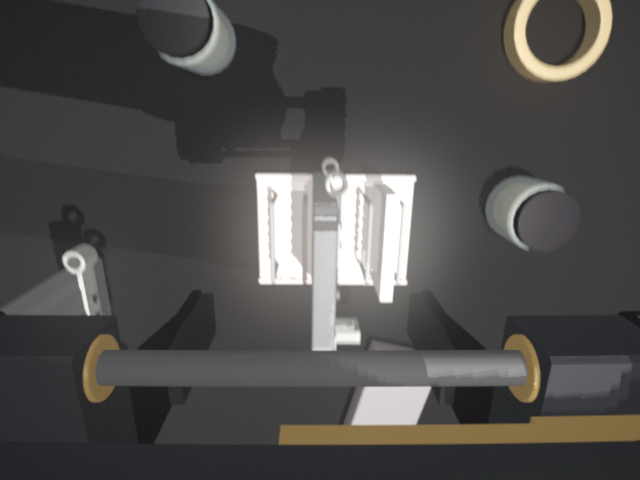

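The wrist view over the rack shows the door's top face as a strip at columns 313-337, rows 207-350. The upper socket ring is at (335,185), the lower ring at (331,165), and the staple at (347,330). Next I'll fit the strip's edges.

Run:
```python
from h import *
T=np.load('w_door.npy')
I=cv2.cvtColor(cv2.imread('pics/w_door.png'),cv2.COLOR_BGR2GRAY).astype(int)
for v in (230,260,290,320): print(v,I[v,304:348])
print('col',I[190:225,325]); print(I[335:360,325])
```

```text
230 [166 166 172 185 193 194 194 186 166 152 161 165 169 171 171 162 161 162
 166 169 167 166 169 171 171 171 171 176 178 173 171 167 165 186 224 244
 245 241 255 255 255 255 255 255]
260 [165 165 170 183 192 194 192 179 158 171 192 203 206 207 207 208 208 208
 209 210 210 210 211 211 211 212 212 212 212 212 209 200 197 214 250 255
 255 255 255 255 255 255 255 255]
290 [110 111 111 111 111 111 113 119 145 174 192 201 203 204 204 204 205 206
 206 206 207 208 207 207 207 207 207 206 207 204 196 179 155 141 138 129
 111 109 111 111 111 113 112 113]
320 [ 90  92  91  91  91  93  94 110 144 176 193 198 200 201 200 201 200 201
 201 202 201 201 201 201 202 202 210 218 216 207 188 166 158 156 156 156
 154 151 150 149 150 150 150 150]
col [141 138 136 137 137 137 138 139 139 139 141 143 150 158 159 163 161 163
 167 170 171 170 171 168 161 165 179 198 210 205 189 168 154 153 152]
[197 197 197 196 195 195 195 195 195 196 195 201 210 214 211 173 103  87
  89  90  92  92  93  94  93]
```

Run:
```python
from h import *
T=np.load('w_door.npy')
P=onplane('wrist',[(324.6,230),(324.2,260),(323.7,290),(323.3,320),(323,350.5),(325,202.5)],.186,T)
W=onplane('wrist',[(312.3,290),(335,290)],.186,T); print('width',np.linalg.norm(W[0]-W[1]))
print(P,'len',np.linalg.norm(P[4]-P[5])); d=P[3]-P[0]; a=np.degrees(np.arctan2(-d[1],-d[0])); print('door tool-x yaw',a)
u=-np.array([np.cos(np.radians(a)),np.sin(np.radians(a)),0]); o=P[4]-.065*u; print('origin top',o)
print('pred sockets upper/lower mouth', [project('wrist',o+np.array([0,0,-.186+.010])+u*-.075+ np.array([-u[1],u[0],0])*.009*1+np.array([0,0,z]),T) for z in (.152,.042)])
I=cv2.cvtColor(cv2.imread('pics/w_lock.png'),cv2.COLOR_BGR2GRAY).astype(int)
g=o+u*.012; T2=tool(); print('goal xy at dy+12',g,'shift',totool(g-T2[:3,3],T2),'turn units',(yaw(T2)-a)/8)
```

```text
width 0.017175055413696357
[[ 0.5039 -0.1508  0.186 ]
 [ 0.5013 -0.1737  0.186 ]
 [ 0.4986 -0.1976  0.186 ]
 [ 0.4957 -0.2228  0.186 ]
 [ 0.4928 -0.2499  0.186 ]
 [ 0.5061 -0.1308  0.186 ]] len 0.11978860244487119
door tool-x yaw 83.55020824492578
origin top [ 0.5001 -0.1853  0.186 ]
pred sockets upper/lower mouth [array([[336.5058, 169.4847]]), array([[329.9867, 156.0185]])]
goal xy at dy+12 [ 0.4987 -0.1972  0.186 ] shift [-1.2087  0.3127  3.9173] turn units -0.0067360787337751304
```

Run:
```python
from h import *
T=np.load('w_door.npy')
P=onplane('wrist',[(324.6,230),(323.3,320),(325,202.5)],.186,T)
a=83.55
u=-np.array([np.cos(np.radians(a)),np.sin(np.radians(a)),0]); o=P[2]+.065*u; print('origin top',o)
n=np.array([-u[1],u[0],0]) # front dir guess
print('pred', [project('wrist',o+u*-.075+n*.009+np.array([0,0,z-.176]),T) for z in (.152,.042)])
g=o+u*.012; T2=tool(); print('goal xy at dy+12',g,'shift',totool(g-T2[:3,3],T2))
```

```text
origin top [ 0.4988 -0.1954  0.186 ]
pred [array([[336.0589, 183.1   ]]), array([[329.7036, 166.2217]])]
goal xy at dy+12 [ 0.4975 -0.2073  0.186 ] shift [-1.549   0.3093  3.9178]
```

```bash
python3 -m crank '[[[-0.6,0.3,0.5],0],[[-0.6,0,1],0],[[0,0,1],0],[[0,0,1],0],[[0,0,0.8],0],[[0,0,0.8],0],[[0,0,0],0],[[0,0,0],0]]' 0.5
python3 - <<'E'
from h import *
t=tool();print(t[:3,3],yaw(t),'want',.4986,-.1974,.148)
cv2.imwrite('pics/w_gr.png',vision.camera('wrist')[:,:,::-1])
E
```

```text
time: 5.58
ee_pos: [0.4995, -0.1919, 0.1513]
eef_rot: [0.745, 0.667, 0.0, 0.0]
ft_force: [0.6, -0.0, 0.5]
width: 0.0435
grip_force: 0.0
[ 0.4995 -0.1919  0.1513] 83.70834368603528 want 0.4986 -0.1974 0.148
```

```bash
python3 -m crank '[[[-0.2,-0.03,0.1],0],[[0,0,0],0]]' 0.5; python3 -m crank '[[[0,0,0],0],[[0,0,0],0],[[0,0,0],0],[[0,0,0],0],[[0,0,0],0]]' 0 55; python3 -m crank '[[[0,0,-0.3],0],[[0,0,-0.6],0],[[0,0,-1],0],[[0,0,-1],0],[[0,0,-1],0],[[0,0,-0.6],0],[[0,0,0],0]]'
python3 - <<'E'
from h import *
t=tool();print(yaw(t));np.save('w_up.npy',t)
cv2.imwrite('pics/w_up.png',vision.camera('wrist')[:,:,::-1])
E
```

```text
time: 5.88
ee_pos: [0.4974, -0.1984, 0.1477]
eef_rot: [0.745, 0.667, 0.0, 0.0]
ft_force: [-0.7, 1.1, 0.1]
width: 0.0432
grip_force: 0.0
time: 6.5
ee_pos: [0.4976, -0.1977, 0.1475]
eef_rot: [0.745, 0.667, -0.0, -0.0]
ft_force: [-0.5, -0.5, -0.2]
width: 0.0176
grip_force: 54.9
time: 7.38
ee_pos: [0.4981, -0.1979, 0.2836]
eef_rot: [0.745, 0.667, 0.001, 0.001]
ft_force: [0.8, 0.2, -5.2]
width: 0.0173
grip_force: 54.9
83.71491213111536
```

View pics/w_up.png

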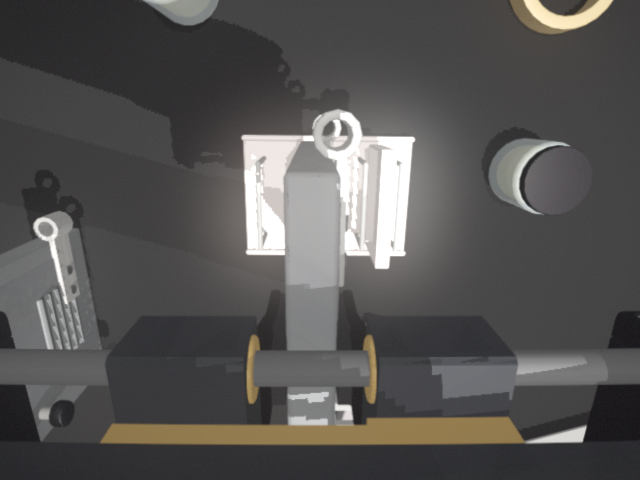

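The door is lifted cleanly: the upper socket ring is at (337,134), the lower ring shows behind it at about (327,125), and the top face is at columns 287-340. I'll compute the socket in the tool frame and the staging shift.

Run:
```python
from h import *
T=np.load('w_up.npy')
S=onplane('wrist',[(337,134)],T[2,3]+.0145,T)[0]; s=T[:3,:3].T@(S-T[:3,3]); print('socket in tool',s)
print('lower socket top pred px', project('wrist',S-[0,0,.110],T))
pin=np.array([.650,.188]); a=86.5
R2=R.from_euler('z',a-yaw(T),degrees=True).as_matrix()@T[:3,:3]
off=(R2@s)[:2]; home=pin-off; ux=np.array([np.cos(np.radians(a)),np.sin(np.radians(a))])
st=home-.07*ux; print('home tcp',home,'stage',st)
print('tool units at new yaw', R2.T@np.r_[st-T[:2,3],.205-T[2,3]]/.03)
for n,px,z in (('tape',(278,127),.02),('jar',(258,279),.105),('jar2',(358,136),.075),('dish',(209,121),.044),('wash',(135,313),.15)): print(n,onplane('top',[px],z)[0])
```

```text
socket in tool [ 0.0779  0.0087 -0.0145]
lower socket top pred px [[325.6927 127.0125]]
home tcp [0.6366 0.1108] stage [0.6323 0.0409]
tool units at new yaw [8.2192 3.9736 2.6309]
tape [ 0.7624 -0.0077  0.02  ]
jar [0.3996 0.0164 0.105 ]
jar2 [ 0.729  -0.1925  0.075 ]
dish [0.7644 0.1513 0.044 ]
wash [0.3207 0.2604 0.15  ]
```

```bash
python3 -m crank '[[[0.3,0.2,0],-0.35],[[0.6,0.4,0],0],[[1,0.5,0],0],[[1,0.5,0.1],0],[[1,0.5,0.3],0],[[1,0.5,0.5],0],[[1,0.5,0.5],0],[[1,0.5,0.5],0],[[0.8,0.3,0.5],0],[[0.5,0.1,0.2],0],[[0,0,0],0],[[0,0,0],0]]'
python3 - <<'E'
from h import *
t=tool();print(yaw(t));np.save('w_st.npy',t)
cv2.imwrite('pics/w_st.png',vision.camera('wrist')[:,:,::-1])
E
```

```text
time: 8.93
ee_pos: [0.6328, 0.0386, 0.2053]
eef_rot: [0.729, 0.685, 0.0, 0.0]
ft_force: [0.7, -0.7, -5.0]
width: 0.0179
grip_force: 54.9
86.40898904083254
```

View pics/w_st.png

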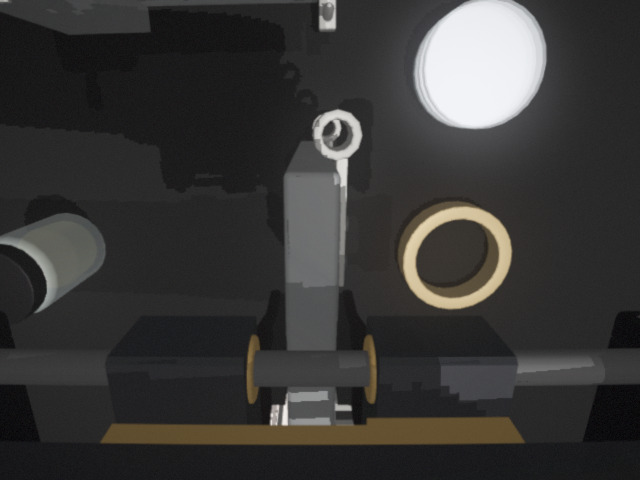

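The held door looks unchanged, with its socket ring at (337,134). One pin on its tongue shows at (327,12). I'll check which pin that is.

Run:
```python
from h import *
T=np.load('w_st.npy')
print(project('wrist',[[.65,.188,.183],[.65,.188,.156],[.65,.188,.073],[.65,.188,.046]],T))
for z in (.183,.156,.073,.046): print(z,onplane('wrist',[(327,10),(327,3)],z,T))
I=cv2.imread('pics/w_st.png'); J=cv2.imread('pics/w_up.png')
cv2.imwrite('pics/c2.png',np.hstack([cv2.resize(I[0:50,290:370],(400,250),interpolation=2),cv2.resize(I[100:170,290:370],(400,350),interpolation=2)[:250]]))
```

```text
[[332.3039 -58.7409]
 [329.305  -34.1608]
 [323.7562  11.405 ]
 [322.6068  20.8567]]
0.183 [[0.6467 0.1637 0.183 ]
 [0.6468 0.1663 0.183 ]]
0.156 [[0.648  0.1699 0.156 ]
 [0.6482 0.1728 0.156 ]]
0.073 [[0.6522 0.1887 0.073 ]
 [0.6524 0.1928 0.073 ]]
0.046 [[0.6535 0.1948 0.046 ]
 [0.6537 0.1993 0.046 ]]
```

View pics/c2.png

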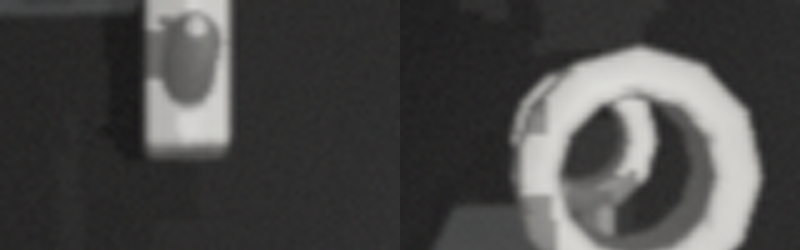

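```bash
python3 -m crank '[[[0.5,0.05,0.1],0],[[0.5,0.05,0.1],0],[[0.3,0,0.1],0],[[0,0,0],0],[[0,0,0],0]]'
python3 - <<'E'
from h import *
T=np.load('w_st.npy'); print('lower pin',onplane('wrist',[(329.4,4.4)],.073,T),onplane('wrist',[(327.6,17)],.046,T))
t=tool();print(yaw(t));np.save('w_st2.npy',t)
I=vision.camera('wrist')[:,:,::-1]; cv2.imwrite('pics/w_st2.png',I); cv2.imwrite('pics/c3.png',cv2.resize(I[0:170,240:420],(635,600),interpolation=2))
E
```

```text
time: 9.6
ee_pos: [0.6382, 0.0783, 0.1956]
eef_rot: [0.728, 0.685, -0.0, 0.0]
ft_force: [1.1, -0.8, -3.8]
width: 0.0179
grip_force: 54.9
lower pin [[0.6539 0.1919 0.073 ]] [[0.6537 0.1903 0.046 ]]
86.47957246233068
```

View pics/c3.png

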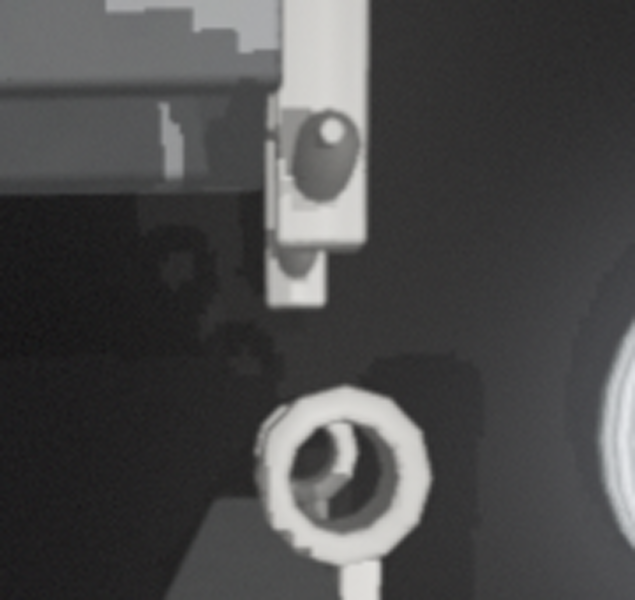

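The close crop shows the upper pin tip at (333.8,36.6) in the full image, the socket centre at (338.4,134.6), and the roof corner at about (319,24). The roof edge is level in the picture, so the tool's x is already square to the locker.

Run:
```python
from h import *
T=np.load('w_st2.npy')
P=onplane('wrist',[(333.8,36.6)],.183,T)[0]; S=onplane('wrist',[(338.4,134.6)],T[2,3]+.0145,T)[0]
print(P,S,'rows to go',totool(P-S,T))
print('foot check', project('wrist',P-[0,0,.027],T), 'low tip/foot',project('wrist',P-np.array([[0,0,.110],[0,0,.137]]),T), 'roof corner',onplane('wrist',[(319.4,24)],.212,T))
print('door front ang via socket-lower', project('wrist',S-[0,0,.110],T))
```

```text
[0.6536 0.1917 0.183 ] [0.6521 0.1553 0.2101] rows to go [ 1.2123 -0.0255  0.9035]
foot check [[330.6291  47.9127]] low tip/foot [[324.7756  68.8131]
 [323.5645  73.1404]] roof corner [[0.6473 0.1907 0.212 ]]
door front ang via socket-lower [[326.8388 127.2239]]
```

```bash
python3 -m crank '[[[0,0,0.17],0],[[0.3,0,0],0],[[0.4,-0.02,0],0],[[0.3,0,0],0],[[0.2,0,0],0],[[0,0,0],0],[[0,0,0],0]]'
python3 - <<'E'
from h import *
t=tool();print(t[:3,3],yaw(t));s=np.array([.0779,.0087,-.0145])
I=vision.camera('wrist')[:,:,::-1]; cv2.imwrite('pics/w_st3.png',I); cv2.imwrite('pics/c4.png',cv2.resize(I[80:200,270:410],(700,600),interpolation=2));np.save('w_st3.npy',t)
S=onplane('wrist',[(338.4,134.6)],t[2,3]+.0145,t)[0]
print(totool([.6536-S[0],.1917-S[1],0],t), 'pin tip px',project('wrist',[.6536,.1917,.183],t))
E
```

```text
time: 10.52
ee_pos: [0.6398, 0.1147, 0.1905]
eef_rot: [0.728, 0.685, 0.0, -0.0]
ft_force: [0.1, -0.4, -5.3]
width: 0.0179
grip_force: 54.9
[0.6398 0.1147 0.1905] 86.49184824766904
[-0.     -0.0035 -0.    ] pin tip px [[334.6451 132.4002]]
```

View pics/c4.png

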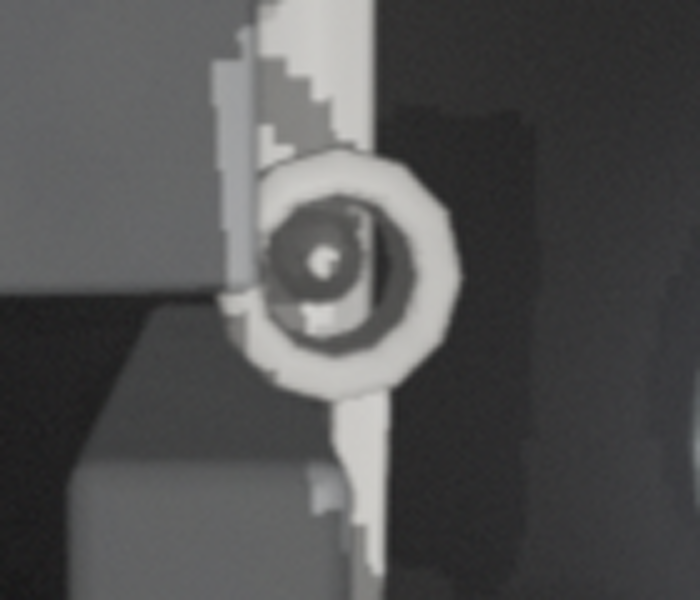

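The pin tip, at (334.4,132.2), sits centred in the socket to within 0.1 mm of the prediction, and the socket clears the roof. I've now viewed all ten pictures, so the rest goes by numbers. I'm lowering the door gently.

```bash
python3 -m crank '[[[0,0,0.08],0],[[0,0,0.1],0],[[0,0,0.1],0],[[0,0,0.1],0],[[0,0,0.1],0],[[0,0,0],0]]'; python3 -m crank '[[[0,0,0.1],0],[[0,0,0.1],0],[[0,0,0.1],0],[[0,0,0],0]]'
```

```text
time: 11.32
ee_pos: [0.6396, 0.1149, 0.1757]
eef_rot: [0.728, 0.685, -0.0, -0.0]
ft_force: [0.9, -0.4, -4.0]
width: 0.0179
grip_force: 54.9
time: 11.82
ee_pos: [0.6396, 0.1149, 0.1667]
eef_rot: [0.728, 0.685, -0.0, -0.0]
ft_force: [-0.1, -0.2, -5.5]
width: 0.0176
grip_force: 54.9
```

```bash
python3 -m crank '[[[0,0,0.05],0],[[0,0,0.05],0],[[0,0,0.04],0],[[0,0,0],0]]'; python3 -m crank '[[[0,0,0.03],0],[[0,0,0],0]]';  python3 -m crank '[[[0,0,0.03],0],[[0,0,0],0]]'
```

```text
time: 12.32
ee_pos: [0.6397, 0.1149, 0.1627]
eef_rot: [0.728, 0.685, -0.0, -0.0]
ft_force: [-0.2, -0.7, -3.9]
width: 0.0173
grip_force: 54.9
time: 12.58
ee_pos: [0.6397, 0.1149, 0.1619]
eef_rot: [0.728, 0.685, 0.0, -0.0]
ft_force: [-1.0, -0.1, -4.5]
width: 0.0178
grip_force: 54.9
time: 12.82
ee_pos: [0.6399, 0.1149, 0.1614]
eef_rot: [0.728, 0.685, 0.0, 0.0]
ft_force: [-0.5, -0.7, -1.6]
width: 0.0178
grip_force: 54.9
```

```bash
python3 -m crank '[[[0,0,0.03],0],[[0,0,0],0]]'; python3 -m crank '[[[0,0,0],0],[[0,0,0],0],[[0,0,0],0],[[0,0,0],0]]' 0.5
python3 - <<'E'
from h import *
t=tool();print(t[:3,3],yaw(t))
I=cv2.cvtColor(vision.camera('wrist'),cv2.COLOR_RGB2GRAY); cv2.imwrite('pics/w_rel.png',I)
s=np.array([.0779,.0087,-.0145]); print('pred ring',project('wrist',t[:3,:3]@s+t[:3,3],t))
print('pin tip px',project('wrist',[.6536,.1917,.183],t))
E
```

```text
time: 13.08
ee_pos: [0.6401, 0.1148, 0.161]
eef_rot: [0.728, 0.685, 0.001, 0.0]
ft_force: [-2.8, -3.0, 5.3]
width: 0.0177
grip_force: 55.0
time: 13.58
ee_pos: [0.6397, 0.115, 0.16]
eef_rot: [0.728, 0.685, -0.0, -0.0]
ft_force: [-0.2, -0.1, 0.1]
width: 0.042
grip_force: 0.0
[0.6397 0.115  0.16  ] 86.5173975049275
pred ring [[336.9718 134.0498]]
pin tip px [[339.9189 136.5335]]
```

The door came to rest on the pin feet at a TCP height of 0.161 m, as predicted, and it took the push. The gripper has let go. Next I raise it, go round to the front face with the fingers shut, and go down.

```bash
python3 -m crank '[[[0,0,-0.3],0],[[0,0,-0.6],0],[[0,0,-0.8],0],[[0,0,-0.1],0],[[-0.3,0.4,0],0],[[-0.5,0.6,0],0],[[-0.25,0.3,0],0],[[0,0,0],0]]'; python3 -m crank '[[[0,0,0],0],[[0,0,0],0],[[0,0,0.4],0],[[0,0,0.8],0],[[0,0,0.6],0],[[0,0,0],0],[[0,0,0],0]]' 0 10;  python3 - <<'E'
from h import *
t=tool();print(t[:3,3],yaw(t)); I=vision.camera('wrist')[:,:,::-1]; cv2.imwrite('pics/w_push.png',I)
rel=(t[:3,:3].T@(t[:3,3]-[.6536,.1917,t[2,3]]))*1000; print('rel pin, tool mm',rel, sensors.read_state()['joint_positions'])
# ring visible? find socket ring blob near predicted
p=project('wrist',[.6536,.1917,.176],t);print(p)
E
```

```text
time: 14.62
ee_pos: [0.677, 0.0797, 0.2134]
eef_rot: [0.729, 0.685, -0.001, 0.0]
ft_force: [-0.2, 0.2, 0.0]
width: 0.0434
grip_force: 0.0
time: 15.5
ee_pos: [0.677, 0.0811, 0.1608]
eef_rot: [0.728, 0.685, 0.0, 0.0]
ft_force: [-0.0, 1.1, 0.4]
width: 0.0002
grip_force: 0.0
[0.677  0.0811 0.1608] 86.51158203678034
rel pin, tool mm [-108.994    30.1355    0.011 ] [-0.6939  0.5863  0.7555  1.4063 -0.4042  1.3055  0.0216]
[[221.527  37.479]]
```

Run:
```python
import numpy as np
th=np.radians(np.r_[90,np.arange(87,29,-3),np.arange(28,-1,-2)])
X=-100*np.sin(th)-9.5; Y=-100*np.cos(th)+15
d=np.round(np.c_[np.diff(X),np.diff(Y)]/30,2)
for i,r in enumerate(d): print(int(round(np.degrees(th[i+1]))),r, end='; ')
```

```text
87 [ 0.   -0.17]; 84 [ 0.01 -0.17]; 81 [ 0.02 -0.17]; 78 [ 0.03 -0.17]; 75 [ 0.04 -0.17]; 72 [ 0.05 -0.17]; 69 [ 0.06 -0.16]; 66 [ 0.07 -0.16]; 63 [ 0.08 -0.16]; 60 [ 0.08 -0.15]; 57 [ 0.09 -0.15]; 54 [ 0.1  -0.14]; 51 [ 0.11 -0.14]; 48 [ 0.11 -0.13]; 45 [ 0.12 -0.13]; 42 [ 0.13 -0.12]; 39 [ 0.13 -0.11]; 36 [ 0.14 -0.11]; 33 [ 0.14 -0.1 ]; 30 [ 0.15 -0.09]; 28 [ 0.1  -0.06]; 26 [ 0.1  -0.05]; 24 [ 0.11 -0.05]; 22 [ 0.11 -0.05]; 20 [ 0.11 -0.04]; 18 [ 0.11 -0.04]; 16 [ 0.11 -0.03]; 14 [ 0.11 -0.03]; 12 [ 0.11 -0.03]; 10 [ 0.11 -0.02]; 8 [ 0.11 -0.02]; 6 [ 0.12 -0.01]; 4 [ 0.12 -0.01]; 2 [ 0.12 -0.01]; 0 [ 0.12 -0.  ];
```

```bash
python3 -m crank '[[[0,-0.1,0],0],[[0,-0.15,0],0],[[0,-0.15,0],0],[[0,-0.1,0],0],[[0,-0.1,0],0],[[0.01,-0.17,0],0],[[0.02,-0.17,0],0]]'
```

```text
time: 16.42
ee_pos: [0.6483, 0.0837, 0.1602]
eef_rot: [0.728, 0.685, 0.0, -0.0]
ft_force: [1.1, -0.6, 0.1]
width: 0.0004
grip_force: 0.2
```

```bash
python3 -m crank '[[[0.03,-0.17,0],0],[[0.04,-0.17,0],0],[[0.05,-0.17,0],0],[[0.06,-0.16,0],0],[[0.07,-0.16,0],0],[[0.08,-0.16,0],0],[[0.08,-0.15,0],0],[[0.09,-0.15,0],0],[[0.1,-0.14,0],0],[[0.11,-0.14,0],0],[[0.11,-0.13,0],0]]'
python3 - <<'E'
from h import *
t=tool();rel=(t[:3,:3].T@(t[:3,3]-[.6536,.1917,t[2,3]]))*1000; print('rel',rel[:2], 'theta', np.degrees(np.arctan2(-(rel[0]+9.5),15-rel[1])))
I=vision.camera('top')[:,:,::-1]; cv2.imwrite('pics/t_mid.png',I)
# door top (z .200) expected px for corners, theta 48..80
xl=np.array([np.cos(np.radians(86.5)),np.sin(np.radians(86.5))]); yl=np.array([-xl[1],xl[0]])
def pt(rho,off,th,z=.2):
    th=np.radians(th); yd=-np.sin(th)*xl+np.cos(th)*yl; n=-np.cos(th)*xl-np.sin(th)*yl
    return np.r_[np.array([.6536,.1917])+rho*yd+off*n,z]
# brightness of the door top centreline vs theta
G=cv2.cvtColor(I,cv2.COLOR_BGR2GRAY).astype(float)
for th in range(30,94,4):
    px=project('top',[pt(r_,-.009,th) for r_ in np.linspace(.02,.135,30)]); v=[G[int(round(y)),int(round(x))] for x,y in px]
    print(th,round(np.mean(v)),round(np.std(v)), end=' | ')
E
```

```text
time: 17.8
ee_pos: [0.599, 0.1117, 0.1601]
eef_rot: [0.728, 0.685, 0.0, -0.0]
ft_force: [0.1, -0.8, 0.4]
width: 0.0006
grip_force: 0.1
rel [-83.1601 -49.666 ] theta 48.72019194504787
30 135 35 | 34 122 46 | 38 113 50 | 42 106 51 | 46 98 53 | 50 94 53 | 54 96 50 | 58 97 49 | 62 94 53 | 66 85 50 | 70 83 48 | 74 82 48 | 78 85 50 | 82 85 49 | 86 82 46 | 90 83 50 |
```

```bash
cat > door.py <<'E'
from h import *
xl=np.array([np.cos(np.radians(86.5)),np.sin(np.radians(86.5))]); yl=np.array([-xl[1],xl[0]])
def pt(rho,off,th,z=.2):
    th=np.radians(th); yd=-np.sin(th)*xl+np.cos(th)*yl; n=-np.cos(th)*xl-np.sin(th)*yl
    return np.r_[np.array([.6536,.1917])+rho*yd+off*n,z]
E
python3 - <<'E'
from door import *
t=tool();I=vision.camera('wrist')[:,:,::-1]; cv2.imwrite('pics/w_mid.png',I)
G=cv2.cvtColor(I,cv2.COLOR_BGR2GRAY).astype(float)
for th in range(36,94,3):
    row=[]
    for off in (.006,-.003,-.009,-.015,-.024):
        px=project('wrist',[pt(r_,off,th) for r_ in np.linspace(.02,.085,20)],t); v=[G[int(y),int(x)] for x,y in px if 0<=x<640 and 0<=y<300]
        row.append((round(np.mean(v)),round(np.std(v))) if v else None)
    print(th,len(v),row)
E
```

```text
36 20 [(87, 30), (113, 39), (97, 46), (58, 29), (59, 54)]
39 20 [(69, 20), (119, 32), (106, 44), (66, 22), (53, 50)]
42 20 [(50, 10), (115, 35), (118, 33), (79, 31), (54, 44)]
45 20 [(41, 7), (119, 33), (117, 34), (102, 41), (65, 32)]
48 20 [(42, 7), (118, 34), (118, 34), (116, 31), (69, 24)]
51 20 [(42, 6), (51, 21), (119, 33), (113, 33), (66, 20)]
54 20 [(41, 7), (43, 8), (118, 37), (117, 33), (74, 11)]
57 19 [(42, 7), (43, 6), (98, 57), (119, 33), (90, 15)]
60 18 [(43, 7), (42, 7), (78, 51), (112, 44), (105, 26)]
63 17 [(43, 6), (42, 7), (61, 40), (100, 58), (112, 30)]
66 16 [(44, 7), (42, 7), (50, 27), (93, 57), (112, 37)]
69 15 [(44, 8), (42, 6), (42, 6), (81, 55), (107, 46)]
72 14 [(45, 11), (43, 6), (42, 6), (66, 47), (103, 50)]
75 14 [(54, 29), (43, 6), (43, 6), (58, 41), (96, 55)]
78 13 [(57, 37), (43, 6), (43, 5), (50, 32), (93, 57)]
81 13 [(64, 47), (43, 6), (42, 5), (45, 17), (81, 55)]
84 12 [(70, 52), (44, 7), (43, 5), (43, 5), (75, 52)]
87 12 [(76, 63), (45, 8), (43, 5), (42, 6), (64, 46)]
90 11 [(86, 67), (45, 8), (43, 5), (43, 5), (59, 42)]
93 11 [(92, 74), (46, 7), (43, 6), (42, 5), (49, 33)]
```

The measured door angle is 48°, matching the finger, so the push is working as planned. I'm continuing, more slowly.

```bash
python3 -m crank '[[[0.12,-0.13,0],0],[[0.13,-0.12,0],0],[[0.13,-0.11,0],0],[[0.14,-0.11,0],0],[[0.14,-0.1,0],0],[[0.15,-0.09,0],0],[[0.1,-0.06,0],0],[[0.1,-0.05,0],0],[[0.11,-0.05,0],0],[[0.11,-0.05,0],0],[[0.11,-0.04,0],0],[[0.1,-0.04,0],0]]'
python3 - <<'E'
from door import *
t=tool();rel=(t[:3,:3].T@(t[:3,3]-[.6536,.1917,t[2,3]]))*1000; print('rel',rel[:2], 'theta', np.degrees(np.arctan2(-(rel[0]+9.5),15-rel[1])))
I=vision.camera('wrist')[:,:,::-1]; cv2.imwrite('pics/w_mid2.png',I)
G=cv2.cvtColor(I,cv2.COLOR_BGR2GRAY).astype(float)
for th in range(0,30,3):
    row=[]
    for off in (.006,-.003,-.009,-.015,-.024):
        px=project('wrist',[pt(r_,off,th) for r_ in np.linspace(.02,.085,20)],t); v=[G[int(y),int(x)] for x,y in px if 0<=x<640 and 0<=y<300]
        row.append((round(np.mean(v)),round(np.std(v))) if v else None)
    print(th,len(v),row)
E
```

```text
time: 19.4
ee_pos: [0.5734, 0.1565, 0.1601]
eef_rot: [0.728, 0.685, 0.0, -0.0]
ft_force: [-0.3, -0.7, 0.1]
width: 0.0003
grip_force: 0.1
rel [-40.0363 -77.9098] theta 18.193923065264435
0 20 [(111, 18), (166, 31), (169, 30), (174, 29), (178, 27)]
3 20 [(103, 19), (156, 31), (168, 31), (171, 30), (175, 29)]
6 20 [(103, 33), (154, 33), (165, 31), (168, 31), (172, 30)]
9 20 [(69, 5), (144, 41), (158, 31), (165, 32), (171, 30)]
12 20 [(66, 1), (137, 39), (149, 37), (165, 31), (167, 31)]
15 20 [(65, 1), (147, 34), (142, 40), (158, 35), (165, 32)]
18 20 [(65, 1), (152, 30), (147, 42), (147, 39), (162, 32)]
21 20 [(64, 0), (83, 39), (151, 38), (147, 41), (158, 37)]
24 20 [(65, 0), (74, 15), (165, 30), (148, 42), (152, 39)]
27 18 [(62, 0), (69, 2), (142, 47), (151, 41), (150, 40)]
```

```bash
python3 -m crank '[[[0.08,-0.03,0],0],[[0.08,-0.03,0],0],[[0.08,-0.03,0],0],[[0.08,-0.03,0],0],[[0.08,-0.03,0],0],[[0.07,-0.02,0],0],[[0.07,-0.02,0],0],[[0.06,-0.01,0],0],[[0.06,-0.01,0],0],[[0.06,-0.01,0],0],[[0.06,0,0],0],[[0.05,0,0],0]]'; python3 -m crank '[[[0.04,0,0],0],[[0.04,0,0],0],[[0.04,0,0],0],[[0,0,0],0]]'
```

```text
time: 20.95
ee_pos: [0.5683, 0.1816, 0.1601]
eef_rot: [0.728, 0.685, -0.0, -0.0]
ft_force: [-0.7, -0.8, 0.2]
width: 0.0002
grip_force: 0.1
time: 21.45
ee_pos: [0.5684, 0.1838, 0.1601]
eef_rot: [0.729, 0.685, -0.001, 0.0]
ft_force: [-2.3, -4.1, 2.4]
width: 0.0004
grip_force: 2.5
```

```bash
python3 -m crank '[[[0.04,0,0],0],[[0,0,0],0]]';python3 -m crank '[[[0.04,0,0],0],[[0,0,0],0]]'
```

```text
time: 21.7
ee_pos: [0.5684, 0.1838, 0.1601]
eef_rot: [0.729, 0.684, -0.001, 0.001]
ft_force: [-2.7, -7.4, 3.1]
width: 0.0005
grip_force: 4.3
time: 21.95
ee_pos: [0.5684, 0.1838, 0.16]
eef_rot: [0.729, 0.684, -0.002, 0.001]
ft_force: [-5.0, -12.3, 4.5]
width: 0.0007
grip_force: 6.2
```

The finger now stops dead, but the roof's lip stands 1 mm proud of the door face and may be what it is touching. To make sure the door is fully shut, I'll back off and press on the front of the staple, which stands 23 mm off the face, clear of the lip.

```bash
python3 -m crank '[[[-0.3,0,0],0],[[-0.6,0,0],0],[[-0.5,0,0],0],[[0,-0.5,0],0],[[0,-0.6,0],0],[[0,-0.33,0],0],[[0,0,0],0]]'; python3 -m crank '[[[0.08,0,0],0],[[0.08,0,0],0],[[0.05,0,0],0],[[0,0,0],0]]'
python3 - <<'E'
from door import *
t=tool();rel=(t[:3,:3].T@(t[:3,3]-[.6536,.1917,t[2,3]]))*1000; print('rel',rel)
I=vision.camera('wrist')[:,:,::-1]; cv2.imwrite('pics/w_sh.png',I)
I=vision.camera('scene')[:,:,::-1]; cv2.imwrite('pics/s_sh.png',I)
E
```

```text
time: 22.82
ee_pos: [0.5231, 0.1482, 0.1604]
eef_rot: [0.728, 0.685, 0.0, -0.0]
ft_force: [0.3, 0.5, 0.3]
width: 0.0008
grip_force: 0.0
time: 23.32
ee_pos: [0.5239, 0.1546, 0.1601]
eef_rot: [0.728, 0.685, -0.0, 0.0]
ft_force: [1.1, 0.3, -0.7]
width: 0.0007
grip_force: 0.0
rel [ -44.9314 -127.2551    0.0068]
```

Creeping forward onto the staple.

```bash
python3 -m crank '[[[0.06,0,0],0],[[0.06,0,0],0],[[0,0,0],0]]'; python3 -m crank '[[[0.04,0,0],0],[[0.04,0,0],0],[[0,0,0],0]]'; python3 -m crank '[[[0.04,0,0],0],[[0.04,0,0],0],[[0,0,0],0]]'
```

```text
time: 23.8
ee_pos: [0.5239, 0.1583, 0.1601]
eef_rot: [0.728, 0.685, -0.0, -0.0]
ft_force: [-0.7, 0.4, -0.1]
width: 0.0004
grip_force: 0.4
time: 24.18
ee_pos: [0.5238, 0.1605, 0.16]
eef_rot: [0.728, 0.685, -0.0, -0.0]
ft_force: [-2.8, -0.2, 1.1]
width: 0.0004
grip_force: 1.5
time: 24.55
ee_pos: [0.5237, 0.163, 0.1599]
eef_rot: [0.728, 0.685, -0.0, -0.0]
ft_force: [-5.1, -1.7, 1.7]
width: 0.0003
grip_force: 2.6
```

```bash
python3 -m crank '[[[0.04,0,0],0],[[0,0,0],0]]'
python3 - <<'E'
from door import *
s=sensors.read_state();print(s['ft_force'],s['torque'],s['ee_pos'])
# top view: sample rectified front plane of shut door x_l=0 rel pin: brightness maps
I=vision.camera('top')[:,:,::-1]; cv2.imwrite('pics/t_sh.png',I)
G=cv2.cvtColor(I,cv2.COLOR_BGR2GRAY)
# horizontal profile: points at y_l rel pin 40 (no finger), z from .05 to .2 along the front, and x sweep at z=.2
for yy in (.02,.04,.06):
    P=[np.r_[np.array([.6536,.1917])+x*xl+yy*yl,.206] for x in np.arange(-.04,.03,.004)]
    px=project('top',P); print(yy,px[0].round(),[int(G[int(round(b)),int(round(a))]) for a,b in px])
E
```

```text
time: 24.8
ee_pos: [0.5237, 0.1642, 0.1599]
eef_rot: [0.728, 0.685, -0.001, -0.0]
ft_force: [-5.5, -1.1, 2.5]
width: 0.0001
grip_force: 3.0
[-5.4581 -1.1337  2.5238] [-0.2735  1.3563  0.0296] [0.5237 0.1642 0.1599]
0.02 [190. 158.] [66, 76, 104, 70, 69, 66, 67, 66, 67, 64, 76, 82, 58, 59, 57, 57, 75, 69]
0.04 [188. 168.] [67, 68, 67, 69, 66, 67, 69, 67, 68, 68, 68, 56, 57, 56, 57, 52, 78, 171]
0.06 [187. 177.] [76, 66, 62, 62, 60, 50, 145, 87, 85, 56, 55, 56, 55, 53, 127, 112, 83, 118]
```

```bash
python3 -m crank '[[[-0.4,0,0],0],[[-0.8,0,0],0],[[-0.8,0,-0.3],0],[[0,-0.3,-0.5],0],[[0,-0.7,-0.5],0],[[0,-0.8,0],0],[[0,-0.8,0],0],[[0,-0.6,0],0],[[0,0,0],0],[[0,0,0],0]]'
python3 - <<'E'
from door import *
t=tool();rel=(t[:3,:3].T@(t[:3,3]-[.6536,.1917,t[2,3]]))*1000; print('rel',rel)
for n in ('top','wrist'):
    I=vision.camera(n)[:,:,::-1]; cv2.imwrite(f'pics/{n}_chk.png',I); G=cv2.cvtColor(I,cv2.COLOR_BGR2GRAY)
    np.save('w_chk.npy',t)
    L=lambda X,Y,z:np.r_[np.array([.6536,.1917])+X*xl+Y*yl,z]
    st={'staple top corners':[(0,.123,.18),(-.023,.123,.18),(-.023,.133,.18),(0,.133,.18)],'knob end':[(-.02,.120,.112)],'boltknob':[(-.047,.191,.168),(-.029,.191,.168)],'lip':[(-.001,.02,.212),(-.001,.19,.212)],'doorbot':[(0,.01,.024),(0,.14,.024)]}
    for k,v in st.items(): print(n,k,project(n,[L(*p) for p in v],t).round(1).tolist())
E
```

```text
time: 26.1
ee_pos: [0.4256, 0.1092, 0.1995]
eef_rot: [0.729, 0.685, 0.001, -0.0]
ft_force: [-0.2, -0.8, 0.1]
width: 0.0005
grip_force: 0.0
rel [ -96.4489 -222.407    -0.2659]
top staple top corners [[166.7, 209.2], [177.9, 210.2], [177.3, 215.1], [166.1, 214.1]]
top knob end [[184.3, 214.3]]
top boltknob [[187.1, 245.4], [178.3, 244.6]]
top lip [[169.6, 155.4], [158.8, 240.3]]
top doorbot [[190.0, 173.3], [183.3, 228.5]]
wrist staple top corners [[545.2, 87.6], [536.7, 142.8], [514.5, 142.6], [522.1, 87.3]]
wrist knob end [[482.0, 130.8]]
wrist boltknob [[376.9, 191.4], [378.7, 153.6]]
wrist lip [[860.2, 91.8], [405.8, 82.4]]
wrist doorbot [[575.6, 102.7], [415.2, 101.2]]
```

Run:
```python
import cv2,numpy as np
G=cv2.imread('pics/wrist_chk.png',0)
print('wrist cols 480..632 step 8'); 
for v in range(60,230,8): print(v,*[f'{int(G[v:v+8,u:u+8].mean()):3d}' for u in range(344,640,8)])
```

```text
wrist cols 480..632 step 8
60 210 210 211 213 212 212 212 212 212 211 211 211 210 209 209 208 208 208 207 207 207 206 205 204 204 203 204 203 202 200 199 199 199 197 196 196 195
68 211 211 213 213 213 212 213 213 213 212 213 213 211 210 210 209 207 208 208 208 207 206 205 206 206 206 206 204 203 201 200 200 200 199 198 198 197
76 212 213 213 213 214 213 213 214 213 213 214 214 212 210 210 210 208 208 209 208 208 207 206 207 207 206 204 203 202 202 202 201 200 200 200 199 197
84 187 187 185 186 188 188 188 190 190 193 190 188 186 183 182 183 182 175 166 164 164 173 183 183 182 182 180 180 178 175 175 177 175 175 175 176 175
92 195 215 215 215 217 215 214 214 215 220 218 216 213 212 204 180 177 133 101  99  98 145 194 194 196 197 197 197 196 197 198 199 191 188 186 186 185
100 234 252 252 253 253 245 244 243 245 244 245 245 245 244 239 228 129 103 102 100  98 154 207 206 207 206 205 202 202 202 202 203 203 201 199 197 196
108 255 255 254 254 254 254 253 253 252 251 250 249 247 246 245 244 163 103 102 100  99 157 208 208 208 207 204 203 203 203 203 204 202 199 195 190 184
116 255 255 25
[... 1565 characters left out ...]
  67  68  67  68  68  69  69  69  68  68  67  65  64  63  62  61  60  59  59  58  58  57  57
204  63  63  64  65  65  65  69  70  69  68  67  67  66  65  66  65  66  66  66  67  67  67  66  66  65  64  63  62  61  60  59  59  58  58  57  57  57
212  61  62  61  62  62  62  67  67  67  66  65  65  64  64  64  64  64  64  65  65  65  65  65  64  64  63  62  61  60  60  59  59  58  58  57  57  57
220  64  64  60  60  60  60  65  65  65  64  64  63  63  63  63  63  63  63  63  64  64  64  64  63  62  62  61  60  60  59  59  58  58  58  58  57  57
228  63  62  58  58  58  58  64  64  64  63  63  62  62  62  62  62  62  62  62  62  62  62  62  62  62  61  61  60  60  60  59  59  58  58  58  57  57
```

Run:
```python
from door import *
t=np.load('w_chk.npy'); G=cv2.GaussianBlur(cv2.imread('pics/wrist_chk.png',0),(3,3),0).astype(int)
pts=[(u+.5,95+np.diff(G[95:150,u]).argmin()+1) for u in range(545,635,8)]
P=onplane('wrist',pts,.2,t)[:,:2]-[.6536,.1917]; q=np.c_[P@xl,P@yl]*1000; print('door front top edge X,Y rel pin:\n',q.round(1).tolist())
f=np.polyfit(q[:,1],q[:,0],1); print('theta',-np.degrees(np.arctan(f[0])),'X at pin',f[1])
e=onplane('wrist',[(512,176),(529,176),(512,128),(492,130)],.180,t)[:,:2]-[.6536,.1917]; print('staple top X,Y',(np.c_[e@xl,e@yl]*1000).round(1).tolist())
```

```text
door front top edge X,Y rel pin:
 [[-17.0, 131.3], [-15.5, 128.4], [-15.0, 125.3], [-14.6, 122.2], [-14.2, 119.1], [-13.8, 115.9], [-13.4, 112.8], [-13.0, 109.7], [-12.6, 106.5], [-12.2, 103.4], [-11.7, 100.2], [-11.3, 97.1]]
theta 8.289555456915078 X at pin 2.9610770496182828
staple top X,Y [[-37.7, 132.0], [-37.7, 124.2], [-16.8, 135.0], [-17.7, 143.8]]
```

The measurement shows the door still 8° ajar, with the staple front at X -38 mm. The staple evidently wedged between the two finger bodies, which explains the sideways force, and it was dragged open on retreat. I'll press again with one finger's flat squarely on the staple, offset 10 mm.

```bash
python3 -m crank '[[[0,0.5,0],0],[[0,0.8,0],0],[[0,0.9,0],0],[[0,0.8,0.2],0],[[0.3,0.5,0.5],0],[[0.5,0,0.5],0],[[0.3,0,0.12],0],[[0,0,0],0]]'; python3 -m crank '[[[0.1,0,0],0],[[0.1,0,0],0],[[0.1,0,0],0],[[0.1,0,0],0],[[0.1,0,0],0],[[0.06,0,0],0],[[0.06,0,0],0],[[0,0,0],0]]'
python3 - <<'E'
from door import *
t=tool();rel=(t[:3,:3].T@(t[:3,3]-[.6536,.1917,t[2,3]]))*1000; print('rel',rel,t[:3,3])
E
```

```text
time: 27.2
ee_pos: [0.5312, 0.1375, 0.1595]
eef_rot: [0.728, 0.686, -0.0, -0.0]
ft_force: [0.2, 0.2, 0.3]
width: 0.0005
grip_force: 0.0
time: 28.2
ee_pos: [0.5328, 0.1552, 0.1595]
eef_rot: [0.728, 0.685, -0.0, -0.0]
ft_force: [0.9, -0.7, -0.1]
width: 0.0006
grip_force: 0.0
rel [ -43.766  -118.3719    0.0016] [0.5328 0.1552 0.1595]
```

```bash
python3 -m crank '[[[0.06,0,0],0],[[0.06,0,0],0],[[0.04,0,0],0],[[0,0,0],0]]'; python3 -m crank '[[[0.04,0,0],0],[[0.04,0,0],0],[[0,0,0],0]]';  python3 -m crank '[[[0.04,0,0],0],[[0.04,0,0],0],[[0,0,0],0]]'
```

```text
time: 28.7
ee_pos: [0.5331, 0.16, 0.1595]
eef_rot: [0.728, 0.685, 0.0, -0.0]
ft_force: [0.4, -1.2, 0.0]
width: 0.0001
grip_force: 0.1
time: 29.08
ee_pos: [0.5332, 0.1624, 0.1595]
eef_rot: [0.728, 0.685, 0.0, -0.0]
ft_force: [0.4, -0.5, 0.3]
width: 0.0006
grip_force: 0.1
time: 29.45
ee_pos: [0.5333, 0.1643, 0.1595]
eef_rot: [0.728, 0.685, -0.0, 0.0]
ft_force: [-0.0, -2.9, 0.6]
width: 0.0004
grip_force: 1.3
```

```bash
python3 -m crank '[[[0.04,0,0],0],[[0,0,0],0]]'; python3 -m crank '[[[0.04,0,0],0],[[0,0,0],0]]'; python3 -m crank '[[[0.04,0,0],0],[[0,0,0],0]]'
```

```text
time: 29.7
ee_pos: [0.5333, 0.1645, 0.1593]
eef_rot: [0.729, 0.685, -0.001, 0.0]
ft_force: [-1.4, -5.6, 0.5]
width: 0.0004
grip_force: 3.1
time: 29.95
ee_pos: [0.5333, 0.1646, 0.1592]
eef_rot: [0.729, 0.685, -0.001, 0.001]
ft_force: [-2.1, -10.3, 1.9]
width: 0.0008
grip_force: 4.7
time: 30.2
ee_pos: [0.5332, 0.1647, 0.1592]
eef_rot: [0.729, 0.684, -0.002, 0.001]
ft_force: [-2.9, -12.5, 2.1]
width: 0.0003
grip_force: 6.4
```

The hard stop at X -34 mm, with the force rising to 12 N, means the door is against its frame. I'll retreat straight back and go round to the outer side of the bolt knob, checking the door from the wrist on the way.

```bash
python3 -m crank '[[[-0.15,0,0],0],[[-0.4,0,0],0],[[-0.8,0,0],0],[[-0.8,0,0],0],[[0,-0.5,0],0],[[0,-0.9,0],0],[[0,-1,0],0],[[0,-0.7,0],0],[[0,-0.3,0],0],[[0,0,0],0]]'
python3 - <<'E'
from door import *
t=tool();rel=(t[:3,:3].T@(t[:3,3]-[.6536,.1917,t[2,3]]))*1000; print('rel',rel)
I=vision.camera('wrist'); G=cv2.cvtColor(I,cv2.COLOR_RGB2GRAY); cv2.imwrite('pics/w_chk2.png',G)
L=lambda X,Y,z:np.r_[np.array([.6536,.1917])+X*xl+Y*yl,z]
print(project('wrist',[L(*p) for p in [(0,.123,.18),(-.023,.123,.18),(-.023,.133,.18),(0,.133,.18),(-.047,.191,.168),(-.029,.191,.168)]],t).round(0).tolist())
for v in range(60,250,8): print(v,*[f'{int(G[v:v+8,u:u+8].mean()):3d}' for u in range(344,640,8)])
E
```

```text
time: 31.45
ee_pos: [0.4279, 0.1098, 0.1597]
eef_rot: [0.728, 0.685, 0.001, -0.0]
ft_force: [-0.2, -0.3, 0.5]
width: 0.0005
grip_force: 0.0
rel [ -95.5464 -220.2658   -0.1483]
[[604.0, 82.0], [591.0, 152.0], [563.0, 152.0], [575.0, 81.0], [387.0, 211.0], [390.0, 165.0]]
60 195 196 196 197 197 197 197 197 196 196 196 196 196 196 195 196 196 195 193 192 192 192 190 189 190 190 190 189 188 187 187 186 185 186 185 184 183
68 196 197 198 197 197 197 198 198 197 196 197 197 197 196 196 197 197 195 193 192 192 192 191 190 190 191 190 189 188 188 187 187 186 187 186 185 182
76 170 167 166 165 164 165 166 166 165 164 165 164 163 162 161 161 160 159 157 155 152 150 149 148 148 150 149 148 149 160 159 158 157 157 154 154 153
84 174 176 178 181 183 183 184 185 186 186 186 185 186 188 186 185 185 184 184 185 184 186 180  99  98  98  97 107 115 182 177 169 167 144 111 111 110
92 156 176 203 204 206 205 205 195 195 195 195 194 195 196 195 192 192 195 195 147 147 143 105 113 116 132 135 197 199 202 167  94  94  92  91  88  86
100 243 243 242 241 240 240 239 232 233 233 233 233 232 231 230 228 227 22
[... 2113 characters left out ...]
  58  57  55  55  54  54  54  54  53  53  53  53  53  53  52  52  52  52  51  51  50  50  49
220  55  57  59  59  60  61  62  62  64  63  62  60  59  57  56  55  55  54  54  54  53  53  53  53  53  52  53  52  52  52  51  51  51  51  50  50  50
228  58  59  60  57  58  58  59  59  62  62  60  59  58  57  56  55  54  54  53  53  53  53  53  52  53  52  52  52  52  52  51  51  51  50  50  50  50
236  57  58  59  55  56  56  57  58  61  60  59  58  57  56  55  54  54  54  53  53  53  53  52  52  52  53  52  52  52  52  51  51  51  51  51  50  49
244  56  57  57  54  54  54  55  57  59  58  58  57  56  55  54  54  53  53  53  53  53  53  52  52  52  52  52  52  52  52  51  51  51  50  50  50  50
```

The staple front is now at row 152, exactly where a shut door puts it. Going in beside the bolt knob to shoot the bolt.

```bash
python3 -m crank '[[[0.4,0,0],0],[[0.7,0,0],0],[[0.5,0,0],0],[[0.23,0,0],0],[[0,0,0],0],[[0,0.08,0],0],[[0,0.08,0],0],[[0,0.08,0],0],[[0,0.06,0],0],[[0,0.06,0],0],[[0,0,0],0]]'; python3 -m crank '[[[0,0.08,0],0],[[0,0.08,0],0],[[0,0.08,0],0],[[0,0.08,0],0],[[0,0,0],0]]'; python3 -m crank '[[[0,0.08,0],0],[[0,0.08,0],0],[[0,0.08,0],0],[[0,0.06,0],0],[[0,0,0],0]]';  python3 - <<'E'
from door import *
t=tool();rel=(t[:3,:3].T@(t[:3,3]-[.6536,.1917,t[2,3]]))*1000; print('rel',rel)
E
```

```text
time: 32.88
ee_pos: [0.4421, 0.1642, 0.1595]
eef_rot: [0.728, 0.685, -0.0, 0.0]
ft_force: [0.0, -0.5, -0.3]
width: 0.0005
grip_force: 0.0
time: 33.5
ee_pos: [0.4516, 0.1637, 0.1595]
eef_rot: [0.728, 0.685, -0.0, -0.0]
ft_force: [-2.1, -0.3, 1.2]
width: 0.0003
grip_force: 1.6
time: 34.12
ee_pos: [0.4608, 0.1632, 0.1595]
eef_rot: [0.728, 0.685, 0.0, 0.0]
ft_force: [-2.1, 2.0, -0.8]
width: 0.0005
grip_force: 1.4
rel [ -40.1676 -190.7173   -0.0844]
```

```bash
python3 -m crank '[[[0,0.07,0],0],[[0,0.07,0],0],[[0,0.06,0],0],[[0,0,0],0]]'; python3 -m crank '[[[0,0.07,0],0],[[0,0.07,0],0],[[0,0,0],0]]'; python3 -m crank '[[[0,0.07,0],0],[[0,0.07,0],0],[[0,0,0],0]]'
```

```text
time: 34.62
ee_pos: [0.4668, 0.1628, 0.1596]
eef_rot: [0.728, 0.685, 0.0, 0.0]
ft_force: [-3.9, 2.5, -0.4]
width: 0.0005
grip_force: 1.5
time: 35.0
ee_pos: [0.471, 0.1625, 0.1595]
eef_rot: [0.728, 0.685, 0.0, 0.0]
ft_force: [-2.9, 2.5, -0.6]
width: 0.0004
grip_force: 1.6
time: 35.38
ee_pos: [0.4742, 0.1623, 0.1594]
eef_rot: [0.728, 0.685, -0.001, -0.001]
ft_force: [-8.9, 2.1, 4.5]
width: 0.0002
grip_force: 4.3
```

```bash
python3 -m crank '[[[0,0.06,0],0],[[0,0,0],0]]'; python3 -m crank '[[[0,0.06,0],0],[[0,0,0],0]]'
python3 - <<'E'
from door import *
t=tool();rel=(t[:3,:3].T@(t[:3,3]-[.6536,.1917,t[2,3]]))*1000; print('rel',rel)
E
python3 -m crank '[[[0,-0.2,0],0],[[0,-0.3,0],0],[[-0.3,-0.2,0],0],[[-0.8,0,0],0],[[-0.8,0,0],0],[[0,0,0],0]]'
python3 - <<'E'
from door import *
t=tool();I=vision.camera('wrist'); G=cv2.cvtColor(I,cv2.COLOR_RGB2GRAY); cv2.imwrite('pics/w_chk3.png',G)
L=lambda X,Y,z:np.r_[np.array([.6536,.1917])+X*xl+Y*yl,z]
print(project('wrist',[L(*p) for p in [(-.047,.191,.168),(-.047,.163,.168),(-.023,.123,.18),(-.023,.133,.18)]],t).round(0).tolist())
for v in range(76,236,8): print(v,*[f'{int(G[v:v+8,u:u+8].mean()):3d}' for u in range(280,640,8)])
E
```

```text
time: 35.62
ee_pos: [0.4745, 0.1622, 0.1592]
eef_rot: [0.728, 0.685, -0.002, -0.002]
ft_force: [-17.5, 1.1, 9.7]
width: 0.0005
grip_force: 8.5
time: 35.88
ee_pos: [0.4748, 0.1622, 0.159]
eef_rot: [0.728, 0.686, -0.004, -0.003]
ft_force: [-25.4, 0.7, 16.5]
width: 0.0002
grip_force: 12.8
rel [ -40.2028 -176.7391    1.6496]
time: 36.62
ee_pos: [0.4543, 0.1033, 0.1597]
eef_rot: [0.73, 0.684, 0.0, -0.0]
ft_force: [0.1, 0.3, 0.1]
width: 0.0001
grip_force: 0.0
[[318.0, 199.0], [391.0, 199.0], [517.0, 136.0], [488.0, 136.0]]
76 143 193 206 209 212 204 203 206 206 208 210 213 215 217 219 220 223 184 172 135 105 108 115 129 128 168 220 222 223 133 103 101 100  99  98  96  95  94  93  93  92  91  90  87  85
84 179 196 243 243 243 239 240 241 241 242 242 242 242 241 241 241 241 238 238 197 183 184 185 187 149 187 235 235 235 148 131 131 129 128 127 127 127 128 120 117 126 133 131 102 130
92 179 180 240 244 244 244 244 244 244 244 244 244 243 243 243 243 243 243 243 230 228 227 227 226 176 199 235 236 235 159 108 111 137 129 122 134 137 141 151 163 156 153 176 139 170
100 178 179 220 244 244 244 
[... 2399 characters left out ...]
  56  57  57  53  60  84  90  76  71  69  68  66  65  63  62  61  60  59  59  59  58  58  58  57  57  57  56  56  56  55  55  55  55  55  54  54  54
212  45  46  47  48  52  53  54  56  58  60  61  60  62  64  64  65  69  68  67  65  63  62  61  60  59  59  58  58  58  57  57  57  57  57  56  56  56  55  55  55  55  55  54  54  54
220  51  51  52  52  52  53  54  57  58  58  60  60  61  62  62  63  67  66  65  63  62  61  60  59  59  59  58  58  58  57  57  57  57  56  56  56  56  56  55  55  54  55  54  54  54
228  51  51  52  52  52  52  54  60  61  62  63  59  59  59  60  62  65  64  63  62  61  60  59  59  58  58  58  57  57  57  57  57  57  56  56  56  56  56  55  55  55  55  54  54  54
```

The bolt knob is at column 394, against 395 predicted for full travel. It came up on a hard stop, the bolt bar bridges to the staple, and the door is flush. The gripper is clear, so I'm backing off a little and handing in.

```bash
python3 -m crank '[[[-0.5,0,-0.8],0],[[-0.5,0,-0.8],0],[[0,0,0],0],[[0,0,0],0]]'; python3 -c "
from bench import r
print(r.close_job())"
```

```text
time: 37.17
ee_pos: [0.452, 0.0771, 0.2069]
eef_rot: [0.728, 0.686, -0.0, -0.0]
ft_force: [-0.9, -0.3, 0.4]
width: 0.0003
grip_force: 0.0
the job is handed in; nothing more can be done
None
```

The door is hung on both pins, shut against its frame and bolted, and I handed the job in at 37 s; my first push left it about 8° ajar, so I pushed it shut a second time before shooting the bolt.

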